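Free the ratchet lift's pawl with a rod and let the heat sink down

TASK

Take the release rod out of its cradle, put its thin shaft under the tail of the ratchet lift's pawl and lift the tail to free the pawl, holding it free until the carriage with the copper heat sink has sunk all the way onto its rest pad. Then lay the rod back in its cradle the way it lay before. Touch the lift only with the rod, never press on it harder than 10 N (the pawl's upper stop is delicate and the height of the pawl is not known exactly, so go by feel), and leave the other things on the cart where they are.

Things in the scene. Friction and masses are not known exactly. Their poses are not given: they have to be found in the camera images.
- rod_grip (a point): Loose rod, 0.12 kg: aluminium handle 100 long, 14 wide, 18 high (mm), then a coaxial round steel shaft 8 thick, 90 long. This is the grip point on its axis near the balance point; x axis points to the shaft's tip: handle from 70 behind to 30 ahead of it, shaft from 30 to 120 ahead. At first it lies level in the cradle, its axis 50 above the cart top, shaft pointing away from the robot.
- cradle_seat (a point): Where the rod's grip point belongs, 50 mm above the cart; x axis towards where the shaft's tip belongs. Fixed cradle: black base 170 x 70 x 8 mm, two posts 8 mm thick with 12 mm deep notches open upward: one 58 mm behind this point (22 wide, bottom 41 above the cart, for the handle), one 70 mm ahead (16 wide, bottom 46 above the cart, for the shaft).
- lift: Ratchet lift, fixed. Origin on the cart top, z up. Base plate x -65..65, y -75..125 mm, 12 thick. Posts at x -33 and 33, y 20, under a cap 264 high, guide the carriage: copper heat sink on its +y side, toothed rack (10 mm pitch) facing -y. A spring pawl hangs before the rack from a pivot at y -6, z about 145 and holds a tooth from below. Its pivot block is on a post at x 46, y -12, 212 high.
- pawl_tail (a point): Nominal point on the underside of the pawl's flat tail, 142 mm above the cart, at lift x 0, y -55 mm; axes as the lift's. Tail 14 mm wide (x), 7 thick, level, sticking out to lift y -72; nothing under it down to the base plate. The pivot block is clamped up to 12 mm higher or lower on each lift, and pawl and tail with it: this point does NOT show that, feel for it.
- pawl_pivot (a point): Nominal pivot of the pawl (same 12 mm doubt in height); it turns about x. A rod lying along x under the tail at lift y -55 mm feels 2 to 5 N from first contact; about 7 mm higher the nose leaves the rack, about 12 mm above first contact is a rigid, delicate stop. Stay between. Let down, the spring shuts the pawl and it catches the next tooth.
- carriage (a joint): Height of the lift's carriage with the heat sink above its lowest position, m: 0 = resting on the rest pad, at the start 0.03 to 0.085. It cannot sink while the pawl is engaged; with the pawl held free it sinks by itself, braked by a damper, at about 18 to 35 mm/s.
- cup: Bystander: brass tip-cleaning cup, loose, 68 mm across, 40 mm high; origin under its centre.
- bin: Bystander: clear acrylic parts bin, loose, 110 x 90 x 50 mm; origin under its centre.
- iron_stand: Bystander: matte black soldering iron leaning in a coiled chrome holder on a dark steel foot 120 x 100 mm, about 190 mm high, loose; the iron leans from the foot towards the stand's -x side; origin under the foot's centre.
- fan_switch (a joint): Bystander: red toggle switch of the fume fan on a small grey block at the left of the cart; 0 as it stands, grows as it is flipped away from the robot, rad.
Things that resemble listed ones, but are neither listed nor needed, are in the scene too. Of the things that look like the part that bears rod_grip, the smallest one is meant.

How it is judged:
By the outcome, as a careful person would: the job done as asked, in the order asked, and still so for the second after the job is handed in, with the robot touching nothing.
It also fails if it takes over 67 s, if anything falls off the work surface, if the arm or the gripper's body presses on something with over 40 N, if the wrist force passes 120 N, or if a joint passes its speed limit or range.

ROBOT

A 6-joint arm with a two-finger parallel gripper is mounted at the origin on the work surface. World frame = base frame: x ahead of the robot, y to its left, z up, the work surface at z = 0. Lengths are in m, angles in rad, forces in N, time in s.
With the tool pointing down it reaches from about 0.3 to 0.775 m from the base axis. Payload 14.6 kg.
Tool frame: the origin (TCP) lies at the very end of the fingers, on their centre line; the grasp point (between the pads) lies 19 mm behind it (ctrl.hold_point_z is the z of the grasp point in the tool frame, in m); z points along the fingers, y is the direction in which the jaws open and shut (so a half turn about z gives the same grasp; the last joint's range is limited). The gripper opens to 94 mm and grips with 3 to 60 N. Pads are 16 mm wide; open, the fingers measure 119 mm over their backs; the gripper's body (75 mm by 177 mm) begins 78 mm behind the grasp point.
Start: joints at [-1.345, 0.3, 1.521, -0, 1.321, -0.067], TCP at [0.159, -0.527, 0.205] pointing down, gripper open.
Joint ranges: [-3.03, 3.03], [-0.79, 2.21], [0.23, 2.52], [-1.04, 4.18], [0, 3.07], [-2.55, 2.55]. Speed limits (rad/s): [2.22, 2.22, 2.57, 3.14, 3.14, 3.14].

INTERFACE

Orientations are given as [roll, pitch, yaw] about the fixed x, y, z axes, in that order (R = Rz(yaw) Ry(pitch) Rx(roll)).
In Python, from station import ctrl, cams, hand_in gives the robot as it stands.
- The arm moves only by the tool servo_tool, never from a script. Its argument "rows" is a list of rows, each a list of 7 numbers: the shift along the world's x, y, z in m, then the turn, a rotation vector about the world's x, y, z in rad, then the gripper command: -1 is shut, 1 is fully open, values between are in proportion. A call has exactly 8 rows; each row is the pose to reach, as a shift and turn from the pose measured when the call began; what a row does not reach only later rows make up. A row lasts 1/12 s, in which the tool goes at most 41.7 mm and 7.16 degrees, less where a joint would pass 70% of its speed; a pose out of reach is approached as far as the arm can. A call with a gripper value outside its range is refused whole. The fingers move at their own pace and stop on an object; "newtons" is the grip in N (left out, the last holds). Time passes only in rows, so rows that repeat a pose let the fingers close, or fill a call up. It gives the time, the measured TCP pose, the force and the opening at its end, in the units of the state.
- ctrl.get_obs(): the state, without advancing time (a new reading comes with each control period).
- cams.camera(name): name is "scene" or "top"; returns a dict with "image" (420x560x3 uint8, red, green, blue), "depth" (420x560 float32, m along the optical axis (not along the pixel's ray), 0 where there is no reading), "fx", "fy", "cx", "cy" (pixels), "rvec" (rotation vector, rad) and "tvec" (3), from world to camera coordinates, as OpenCV has them. Camera axes: x right, y down, z forward; pixel columns grow to the right and rows downward; lengths in m; the calibration is good to about 2 mm. A picture is of the moment at which its call begins.
- hand_in(): hands the job in, once; it reports no verdict.
Trained networks look in a picture, given as the dict that the camera call returned (one of the last four; its "shot" number tells which), for a name from the list of things; names that differ only in an ending like _2 or _b are one class to them, and where a whole thing is asked for, a point or a joint stands for the part that bears it (a point fixed in the world has none). Each returns a list of dicts, best first, with "p" (0 to 1); they miss things now and then, are a little off and sometimes report something else, mostly with a low value. They report only what shows in the picture. A call takes as long as a camera call. They do not tell look-alikes from the thing itself.
- cams.spot_in(picture, name): "box" ([left, top, right, bottom] as shares, 0 to 1, of the picture: columns of its width, rows of its height, round what is visible of it).
- cams.place_of(picture, name): "at" ([column, row] as shares, 0 to 1, of the picture: columns of its width, rows of its height: a listed point, or the origin of a listed thing).
The state is a dict: "time_s": time; "qpos": joint angles; "joint_vel": joint speeds; "tau": joint torques, N m; "ee_pos": TCP position; "eef_rot": TCP orientation; "force": force on the tool from outside, world axes, zero at the start; "moment": the same for the moment, N m; "grip_width": finger opening in m.
Only numpy, scipy, OpenCV 4.12 (cv2) and the standard library are available. Lean on these libraries where they do the work, as an engineer would, in place of code of your own. Each camera call takes 0.05 s, during which the arm holds its last target.

## Working session

There is one attempt and no reset: what is moved stays moved. The work goes in short steps, Python scripts to look and compute and a tool call to move; the robot and the scene stay as the last step left them, time stands still between calls to the robot, and variables do not carry over. Pictures are saved under pics/ and viewed, and the job is handed in when it is done.

Besides the shell and the picture viewer there is one more tool, called after "Emit:" as name(argument=value, ...), one argument or row to a line, values as JSON. servo_tool: Moves the arm, as the interface text tells. Its arguments: {"type":"object","properties":{"rows":{"type":"array"},"newtons":{"type":"number"}},"required":["rows"]}

```bash
mkdir -p pics; ls
cat > h.py <<'E'
import numpy as np, cv2
from station import ctrl, cams, hand_in
def Rt(p): return cv2.Rodrigues(np.array(p["rvec"],float))[0], np.array(p["tvec"],float)
def world(p,u,v,d):
    R,t=Rt(p); c=np.array([(u-p["cx"])/p["fx"]*d,(v-p["cy"])/p["fy"]*d,d]); return R.T@(c-t)
def at_z(p,u,v,z):
    R,t=Rt(p); r=R.T@np.array([(u-p["cx"])/p["fx"],(v-p["cy"])/p["fy"],1.]); o=-R.T@t
    return o+r*(z-o[2])/r[2]
def proj(p,X):
    R,t=Rt(p); c=R@np.array(X,float)+t; return c[0]/c[2]*p["fx"]+p["cx"], c[1]/c[2]*p["fy"]+p["cy"]
def cloud(p):
    R,t=Rt(p); d=p["depth"]; v,u=np.mgrid[:d.shape[0],:d.shape[1]]
    c=np.stack([(u-p["cx"])/p["fx"]*d,(v-p["cy"])/p["fy"]*d,d],-1); return (c-t)@R
def save(p,n): cv2.imwrite("pics/"+n,p["image"][:,:,::-1])
E
python3 - <<'E'
from h import *
o=ctrl.get_obs(); print(o, ctrl.hold_point_z)
for c in("scene","top"):
    p=cams.camera(c); save(p,c+"0.png"); np.savez("pics/"+c+"0.npz",**{k:p[k] for k in("image","depth","fx","fy","cx","cy","rvec","tvec")})
    R,t=Rt(p); print(c,"cam",-R.T@t)
    for n in ["rod_grip","cradle_seat","lift","pawl_tail","pawl_pivot","cup","bin","iron_stand"]:
        r=cams.place_of(p,n)
        for q in r[:3]:
            u,v=q["at"][0]*560,q["at"][1]*420
            d=p["depth"][min(419,int(v)),min(559,int(u))]
            zz={"rod_grip":.05,"cradle_seat":.05,"pawl_tail":.142,"pawl_pivot":.145}.get(n,0)
            print(n,round(q["p"],2),round(u,1),round(v,1),world(p,u,v,d).round(3),at_z(p,u,v,zz).round(4))
E
```

```text
pics
{'time_s': 0.0, 'qpos': array([-1.34462437e+00,  3.00444153e-01,  1.52156963e+00,  6.12052846e-06,
        1.32067658e+00, -6.65706152e-02]), 'joint_vel': array([ 0.00035091,  0.00036134,  0.00044323, -0.00061994, -0.00144463,
        0.00030114]), 'tau': array([-1.57579752e-04, -5.31801081e+01, -3.52733588e+01,  7.08321878e-02,
        2.44654709e-02, -7.31837417e-05]), 'ee_pos': array([ 0.15867624, -0.52635091,  0.20490595]), 'eef_rot': array([-3.14049777e+00, -7.89363037e-05,  2.92741009e-01]), 'force': array([0.30286132, 0.34742297, 0.80969657]), 'moment': array([ 0.01384724, -0.0112894 ,  0.0383287 ]), 'grip_width': 0.09434584696695819} -0.0188
scene cam [ 1.07166926 -0.26686935  0.92390087]
rod_grip 0.94 189.5 262.3 [ 0.489 -0.263  0.057] [ 0.4839 -0.2632  0.05  ]
rod_grip 0.93 263.7 205.1 [ 0.371 -0.018  0.023] [ 0.3914 -0.0253  0.05  ]
rod_grip 0.92 152.0 188.0 [ 0.171 -0.292  0.022] [ 0.199  -0.2917  0.05  ]
cradle_seat 0.93 186.7 263.8 [ 0.49  -0.271  0.057] [ 0.4852 -0.2707  0.05  ]
lift 0.86 348.3 256.1 [0.611 0.12  0.01 ] [0.606  0.1238 0.    ]
lift 0.22 354.8 226.0
[... 945 characters left out ...]
ift 0.7 226.4 173.8 [0.609 0.141 0.008] [0.6105 0.1414 0.    ]
pawl_tail 0.74 305.9 131.5 [ 0.741 -0.129  0.03 ] [ 0.7106 -0.1219  0.142 ]
pawl_tail 0.65 241.6 165.4 [0.608 0.078 0.148] [0.6096 0.0785 0.142 ]
pawl_tail 0.55 224.4 166.6 [0.604 0.13  0.156] [0.6072 0.1313 0.142 ]
pawl_pivot 0.67 225.2 165.3 [0.608 0.127 0.155] [0.6106 0.1285 0.145 ]
cup 0.64 304.2 133.6 [ 0.734 -0.123  0.028] [ 0.7418 -0.1243  0.    ]
bin 0.59 177.0 240.7 [0.39  0.307 0.006] [0.39   0.3083 0.    ]
bin 0.45 420.7 187.7 [ 0.545 -0.506  0.008] [ 0.5466 -0.5084  0.    ]
iron_stand 0.49 348.4 206.9 [ 0.487 -0.262  0.011] [ 0.4881 -0.264   0.    ]
iron_stand 0.4 223.5 164.5 [0.612 0.133 0.152] [0.6425 0.1508 0.    ]
```

View pics/scene0.png

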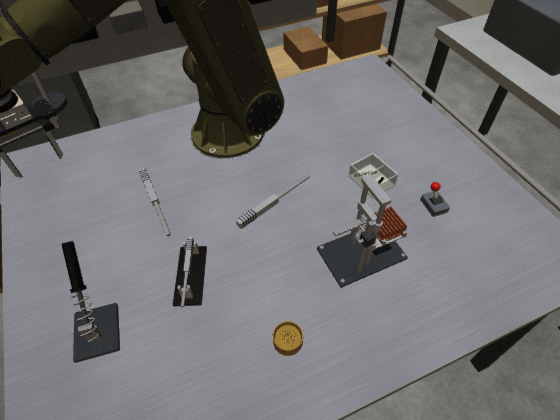

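View pics/top0.png

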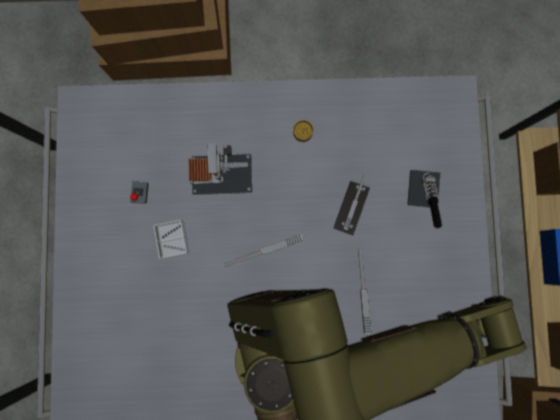

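Run:
```python
import numpy as np,cv2
a=np.load("pics/scene0.npz"); b=np.load("pics/top0.npz")
i=a["image"][:,:,::-1]; j=b["image"][:,:,::-1]
f=lambda m,x0,x1,y0,y1: cv2.resize(m[y0:y1,x0:x1],(400,300),interpolation=cv2.INTER_CUBIC)
o=np.vstack([np.hstack([f(i,300,420,160,290-40),f(i,140,240,230,305)]),np.hstack([f(j,170,270,130,205),f(j,310,410,170,245)])])
cv2.imwrite("pics/crop0.png",o)
```

```text
(no output)
```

View pics/crop0.png

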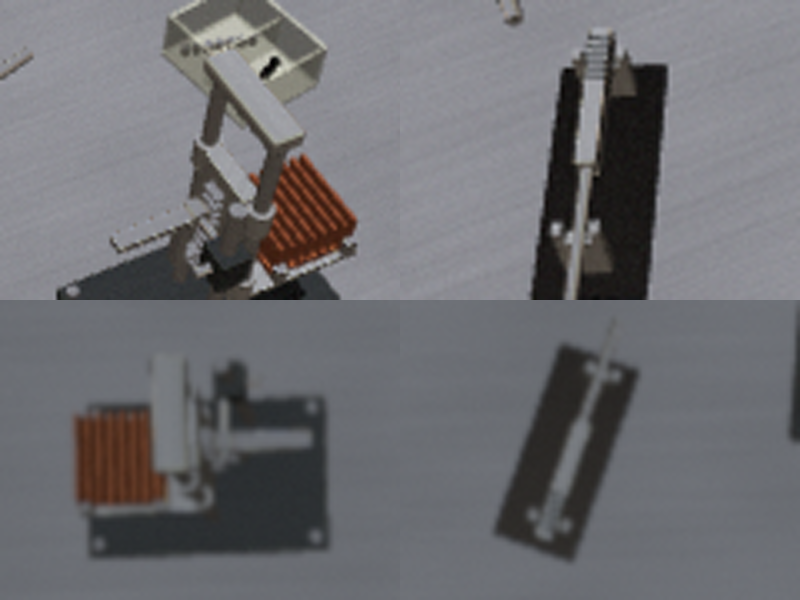

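Run:
```python
from h import *
for n in("scene","top"):
    p=dict(np.load(f"pics/{n}0.npz")); C=cloud(p)
    m=(p["depth"]>0)
    P=C[m]; 
    print(n,"table z",np.median(P[(abs(P[:,2])<.02)][:,2]))
    # cradle rod: handle top at z~.059
    s=P[(P[:,0]>.36)&(P[:,0]<.62)&(abs(P[:,1]+.265)<.06)]
    r=s[(s[:,2]>.044)&(s[:,2]<.075)]
    print("rod pts",len(r),r[:,2].min(),r[:,2].max())
    c=r[:,:2].mean(0); w,v=np.linalg.eigh(np.cov((r[:,:2]-c).T)); a=v[:,1]*np.sign(v[0,1])
    t=(r[:,:2]-c)@a; print("c",c,"axis deg",np.degrees(np.arctan2(a[1],a[0])),"t",t.min(),t.max(),c+a*t.min(),c+a*t.max())
    for lo in np.arange(t.min(),t.max(),.02):
        k=(t>=lo)&(t<lo+.02); 
        if k.sum(): print("  ",round(lo,3),k.sum(),r[k].mean(0).round(4),r[k][:,2].max().round(4))
    b=s[(s[:,2]>.002)&(s[:,2]<.016)]; rr=cv2.minAreaRect(b[:,:2].astype(np.float32)); print("base",rr)
    s=P[(P[:,0]>.48)&(P[:,0]<.76)&(P[:,1]>-.02)&(P[:,1]<.32)]
    b=s[(s[:,2]>.006)&(s[:,2]<.018)]; print("liftbase",cv2.minAreaRect(b[:,:2].astype(np.float32)),len(b))
    tl=s[(s[:,2]>.125)&(s[:,2]<.17)&(s[:,1]<.11)]; print("tail",len(tl)); print(tl[np.argsort(tl[:,1])][::max(1,len(tl)//25)].round(3))
    tp=s[s[:,2]>.24]; print("cap",len(tp),cv2.minAreaRect(tp[:,:2].astype(np.float32)) if len(tp) else 0, tp[:,2].max() if len(tp) else 0)
```

```text
scene table z -0.001679531660831209
rod pts 414 0.04400190067049095 0.061636796242951764
c [ 0.49507576 -0.27247368] axis deg -22.043665150595412 t -0.08626562588628477 0.10299190375444768 [ 0.41511631 -0.24009706] [ 0.59053876 -0.31112789]
   -0.086 65 [ 0.4257 -0.2451  0.0539] 0.0604
   -0.066 46 [ 0.4434 -0.2511  0.0556] 0.0616
   -0.046 43 [ 0.4615 -0.2587  0.0556] 0.0603
   -0.026 48 [ 0.4804 -0.2659  0.0565] 0.0602
   -0.006 54 [ 0.4997 -0.2739  0.055 ] 0.0608
   0.014 24 [ 0.5171 -0.2815  0.0512] 0.0544
   0.034 26 [ 0.5363 -0.2886  0.0516] 0.0552
   0.054 64 [ 0.5506 -0.2956  0.0516] 0.058
   0.074 28 [ 0.5726 -0.304   0.0519] 0.0548
   0.094 16 [ 0.5867 -0.3097  0.0505] 0.0539
base ((0.49051976203918457, -0.26515719294548035), (0.1188558042049408, 0.25370049476623535), 89.60484313964844)
liftbase ((0.6136422157287598, 0.15756292641162872), (0.13132810592651367, 0.2006029188632965), 0.48066776990890503) 2268
tail 173
[[0.616 0.06  0.15 ]
 [0.609 0.062 0.148]
 [0.619 0.064 0.151]
 [0.618 0.067 0.153]
 [0.62  0.069 0.15 ]
 [0.62  0.071 0.153]
 [0.616 0.073 0.154]
 [0.617 0.075 
[... 1486 characters left out ...]
097) 1422
tail 104
[[0.611 0.061 0.154]
 [0.603 0.062 0.149]
 [0.615 0.064 0.15 ]
 [0.611 0.067 0.154]
 [0.608 0.07  0.156]
 [0.604 0.073 0.161]
 [0.603 0.074 0.151]
 [0.615 0.076 0.152]
 [0.603 0.08  0.153]
 [0.609 0.082 0.154]
 [0.611 0.085 0.158]
 [0.608 0.085 0.155]
 [0.609 0.089 0.153]
 [0.609 0.091 0.154]
 [0.602 0.094 0.156]
 [0.656 0.097 0.152]
 [0.615 0.098 0.153]
 [0.655 0.1   0.156]
 [0.608 0.1   0.159]
 [0.657 0.102 0.16 ]
 [0.602 0.104 0.156]
 [0.653 0.106 0.153]
 [0.603 0.107 0.156]
 [0.658 0.109 0.158]
 [0.643 0.109 0.155]
 [0.663 0.109 0.149]]
cap 266 ((0.6076075434684753, 0.15187513828277588), (0.023454803973436356, 0.08312608301639557), 89.76580810546875) 0.2732054399981645
```

```bash
cat >> h.py <<'E'
from scipy.spatial.transform import Rotation as Ro
def pose_of(o): return np.array(o["ee_pos"]), Ro.from_euler("xyz",o["eef_rot"])
def target(g,yaw,tilt):
    R=Ro.from_euler("z",yaw,degrees=True)*Ro.from_euler("y",-tilt,degrees=True)*Ro.from_euler("x",np.pi)
    return np.array(g)+.0188*R.as_matrix()[:,2], R
def delta(g,yaw,tilt,verbose=True):
    o=ctrl.get_obs(); p,R=pose_of(o); T,RT=target(g,yaw,tilt)
    d=T-p; w=(RT*R.inv()).as_rotvec()
    print("shift",d.round(4),"rotvec",w.round(4),"deg",np.degrees(np.linalg.norm(w)).round(2)); 
    return d,w
def state():
    o=ctrl.get_obs(); p,R=pose_of(o); print("t",round(o["time_s"],2),"grasp",(p-.0188*R.as_matrix()[:,2]).round(4),"zt",R.as_matrix()[:,2].round(3),"F",np.round(o["force"],2),"M",np.round(o["moment"],3),"w",round(o["grip_width"],4))
E
python3 - <<'E'
from h import *
state(); delta([.4909,-.2724,.17],-22,20); print(target([0,0,0],-22,20)[1].as_matrix().round(2))
E
```

```text
t 0.9 grasp [ 0.1587 -0.5266  0.2242] zt [-0.  0. -1.] F [-0.27 -0.52 -0.17] M [-0.001  0.011 -0.064] w 0.0941
shift [ 0.3381  0.2518 -0.0531] rotvec [-0.0163 -0.3554 -0.6697] deg 43.45
[[ 0.87 -0.37  0.32]
 [-0.35 -0.93 -0.13]
 [ 0.34  0.   -0.94]]
```

Emit:
servo_tool(
  rows=[
    [0.02, 0.015, 0, 0, -0.02, -0.04, 1],
    [0.05, 0.037, 0, 0, -0.05, -0.1, 1],
    [0.08, 0.06, 0, 0, -0.09, -0.16, 1],
    [0.11, 0.082, 0, 0, -0.12, -0.22, 1],
    [0.14, 0.104, 0, 0, -0.15, -0.28, 1],
    [0.17, 0.127, 0, 0, -0.18, -0.34, 1],
    [0.2, 0.149, 0, 0, -0.21, -0.4, 1],
    [0.23, 0.171, 0, 0, -0.24, -0.46, 1],
  ],
  newtons=20,
)

```text
time_s: 1.57
ee_pos: [0.3899, -0.3543, 0.2057]
eef_rot: [3.127, -0.239, -0.171]
force: [0.2, -1.9, -0.8]
grip_width: 0.0938
```

Run:
```python
from h import *
state(); delta([.4909,-.2724,.13],-22,20)
```

```text
t 1.57 grasp [ 0.3856 -0.3533  0.224 ] zt [ 0.231 -0.055 -0.971] F [ 0.19 -1.91 -0.78] M [ 0.008  0.097 -0.053] w 0.0938
shift [ 0.1069  0.0795 -0.0934] rotvec [-0.0168 -0.1095 -0.2087] deg 13.53
```

Emit:
servo_tool(
  rows=[
    [0.02, 0.015, -0.01, 0, -0.02, -0.04, 1],
    [0.045, 0.033, -0.03, -0.01, -0.05, -0.09, 1],
    [0.07, 0.052, -0.05, -0.01, -0.07, -0.14, 1],
    [0.09, 0.068, -0.07, -0.015, -0.095, -0.18, 1],
    [0.1, 0.076, -0.085, -0.017, -0.105, -0.2, 1],
    [0.107, 0.0795, -0.093, -0.017, -0.11, -0.209, 1],
    [0.107, 0.0795, -0.093, -0.017, -0.11, -0.209, 1],
    [0.107, 0.0795, -0.093, -0.017, -0.11, -0.209, 1],
  ],
)

```text
time_s: 2.23
ee_pos: [0.4969, -0.2753, 0.1131]
eef_rot: [3.141, -0.349, -0.383]
force: [0.1, -0.3, 0.4]
grip_width: 0.0939
```

Run:
```python
from h import *
state(); delta([.4909,-.2724,.05],-22,20)
p=cams.camera("scene"); save(p,"scene1.png")
i=p["image"][200:320,130:290,::-1]; cv2.imwrite("pics/c1.png",cv2.resize(i,(800,600),interpolation=cv2.INTER_CUBIC))
print(proj(p,[.4909,-.2724,.05]),proj(p,[.588,-.3115,.05]))
```

```text
t 2.23 grasp [ 0.491  -0.2728  0.1308] zt [ 0.317 -0.128 -0.94 ] F [ 0.11 -0.33  0.41] M [ 0.116  0.173 -0.035] w 0.0939
shift [-0.0001  0.0004 -0.0808] rotvec [ 0.0004  0.0002 -0.0005] deg 0.04
(np.float64(186.68616527243694), np.float64(265.84284182947965)) (np.float64(181.90133270781885), np.float64(305.12763039897544))
```

View pics/c1.png

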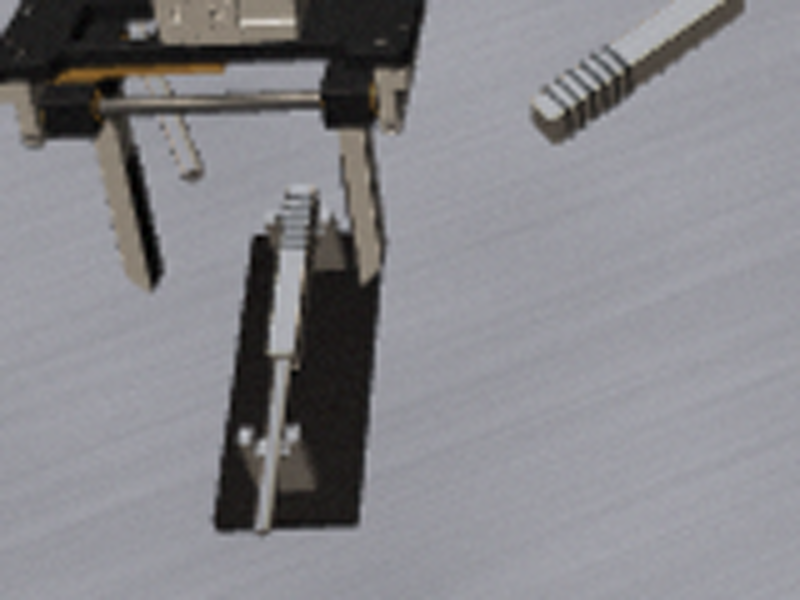

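Emit:
servo_tool(
  rows=[
    [0, 0, -0.015, 0, 0, 0, 0.6],
    [0, 0, -0.035, 0, 0, 0, 0.3],
    [0, 0, -0.055, 0, 0, 0, 0.0],
    [0, 0, -0.07, 0, 0, 0, 0.0],
    [0, 0, -0.078, 0, 0, 0, 0],
    [0, 0.0004, -0.081, 0, 0, 0, 0],
    [0, 0.0004, -0.081, 0, 0, 0, 0],
    [0, 0.0004, -0.081, 0, 0, 0, 0],
  ],
)

```text
time_s: 2.95
ee_pos: [0.4972, -0.2759, 0.0338]
eef_rot: [3.141, -0.352, -0.384]
force: [0.1, -0.4, -0.3]
grip_width: 0.0479
```

Run:
```python
from h import *
state(); delta([.4909,-.2724,.05],-22,20)
p=cams.camera("top"); save(p,"top2.png")
i=p["image"][165:240,310:410,::-1]; j=cams.camera("scene"); k=j["image"][220:295,140:240,::-1]
cv2.imwrite("pics/c2.png",np.hstack([cv2.resize(x,(400,300),interpolation=cv2.INTER_CUBIC) for x in(i,k)]))
```

```text
t 2.95 grasp [ 0.4912 -0.2735  0.0514] zt [ 0.319 -0.13  -0.939] F [ 0.14 -0.41 -0.31] M [ 0.1    0.19  -0.034] w 0.0479
shift [-0.0004  0.0011 -0.0015] rotvec [0.0018 0.0022 0.0005] deg 0.16
```

View pics/c2.png

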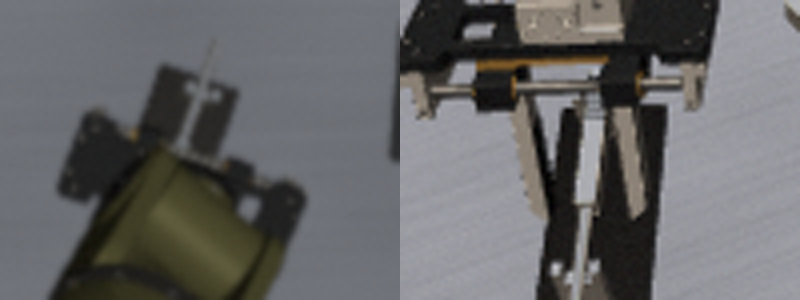

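Emit:
servo_tool(
  rows=[
    [0, 0.001, -0.0015, 0, 0, 0, -0.3],
    [0, 0.001, -0.0015, 0, 0, 0, -0.6],
    [0, 0.001, -0.0015, 0, 0, 0, -0.8],
    [0, 0.001, -0.0015, 0, 0, 0, -1],
    [0, 0.001, -0.0015, 0, 0, 0, -1],
    [0, 0.001, -0.0015, 0, 0, 0, -1],
    [0, 0.001, -0.0015, 0, 0, 0, -1],
    [0, 0.001, -0.0015, 0, 0, 0, -1],
  ],
  newtons=15,
)

```text
time_s: 3.72
ee_pos: [0.4973, -0.2748, 0.0324]
eef_rot: [3.141, -0.352, -0.384]
force: [-0.6, 0.1, -0.1]
grip_width: 0.0143
```

Emit:
servo_tool(
  rows=[
    [0, 0, 0, 0, 0, 0, -1],
    [0, 0, 0, 0, 0, 0, -1],
    [0, 0, 0, 0, 0, 0, -1],
    [0, 0, 0, 0, 0, 0, -1],
    [0, 0, 0, 0, 0, 0, -1],
    [0, 0, 0, 0, 0, 0, -1],
    [0, 0, 0, 0, 0, 0, -1],
    [0, 0, 0, 0, 0, 0, -1],
  ],
  newtons=60,
)

```text
time_s: 4.38
ee_pos: [0.4974, -0.2748, 0.0324]
eef_rot: [3.141, -0.352, -0.384]
force: [-0.1, 0.3, 1.0]
grip_width: 0.0136
```

Run:
```python
from h import *
state()
p=cams.camera("scene")
k=p["image"][220:320,140:240,::-1]
cv2.imwrite("pics/c3.png",cv2.resize(k,(600,600),interpolation=cv2.INTER_CUBIC))
```

```text
t 4.38 grasp [ 0.4914 -0.2723  0.05  ] zt [ 0.319 -0.13  -0.939] F [-0.06  0.26  1.04] M [0.149 0.055 0.02 ] w 0.0136
```

View pics/c3.png

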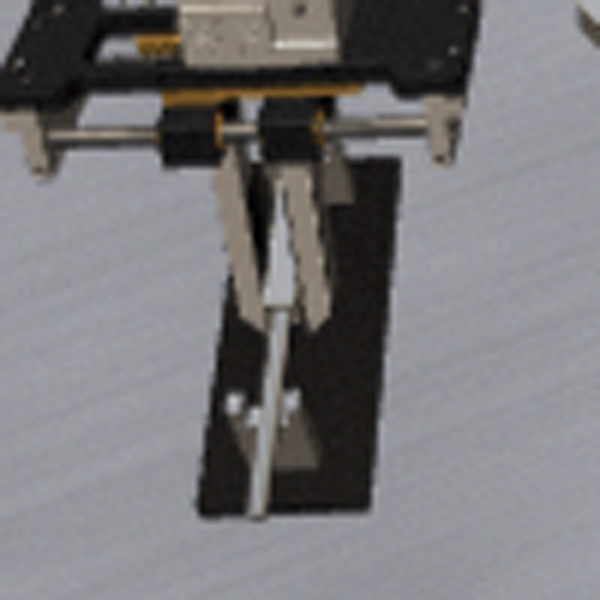

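Run:
```python
from h import *
o=ctrl.get_obs(); np.savez("grasp.npz",p=o["ee_pos"],r=o["eef_rot"]); print(o["ee_pos"],o["eef_rot"])
```

```text
[ 0.49738006 -0.27476602  0.03238487] [ 3.14068874 -0.35210881 -0.38397679]
```

Emit:
servo_tool(
  rows=[
    [0, 0, 0.004, 0, 0, 0, -1],
    [0, 0, 0.012, 0, 0, 0, -1],
    [0, 0, 0.022, 0, 0, 0, -1],
    [0, 0, 0.035, 0, 0, 0, -1],
    [0, 0, 0.05, 0, 0, 0, -1],
    [0, 0, 0.065, 0, 0, 0, -1],
    [0, 0, 0.08, 0, 0, 0, -1],
    [0, 0, 0.09, 0, 0, 0, -1],
  ],
)

```text
time_s: 5.1
ee_pos: [0.4977, -0.2751, 0.1249]
eef_rot: [3.14, -0.354, -0.384]
force: [0.0, 0.5, -1.3]
grip_width: 0.0134
```

Run:
```python
from h import *
state(); delta([.44,.077,.13],0,20)
p=cams.camera("scene")
k=p["image"][200:320,130:250,::-1]
cv2.imwrite("pics/c4.png",cv2.resize(k,(600,600),interpolation=cv2.INTER_CUBIC))
```

```text
t 5.1 grasp [ 0.4917 -0.2726  0.1425] zt [ 0.321 -0.131 -0.938] F [ 0.05  0.5  -1.28] M [0.093 0.195 0.02 ] w 0.0134
shift [-0.0513  0.3521 -0.0126] rotvec [0.0025 0.0049 0.3844] deg 22.02
```

View pics/c4.png

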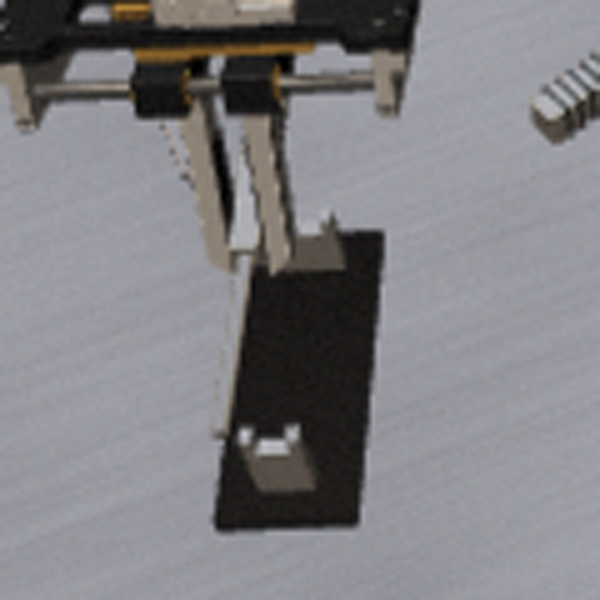

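Emit:
servo_tool(
  rows=[
    [-0.003, 0.012, 0, 0, 0, 0.01, -1],
    [-0.008, 0.037, 0, 0, 0, 0.04, -1],
    [-0.012, 0.067, 0, 0, 0, 0.07, -1],
    [-0.017, 0.097, 0, 0, 0, 0.1, -1],
    [-0.022, 0.127, 0, 0, 0, 0.13, -1],
    [-0.026, 0.157, 0, 0, 0, 0.165, -1],
    [-0.03, 0.187, 0, 0, 0, 0.2, -1],
    [-0.035, 0.217, 0, 0, 0, 0.23, -1],
  ],
)

```text
time_s: 5.82
ee_pos: [0.4622, -0.0566, 0.1258]
eef_rot: [3.14, -0.356, -0.151]
force: [0.5, 0.1, 0.3]
grip_width: 0.0135
```

Run:
```python
from h import *
state(); delta([.44,.077,.12],0,20)
```

```text
t 5.82 grasp [ 0.4557 -0.0556  0.1434] zt [ 0.344 -0.054 -0.937] F [0.51 0.05 0.26] M [0.01  0.138 0.015] w 0.0135
shift [-0.0157  0.1336 -0.0234] rotvec [0.0023 0.0065 0.1521] deg 8.72
```

Emit:
servo_tool(
  rows=[
    [-0.003, 0.025, -0.003, 0, 0, 0.03, -1],
    [-0.006, 0.05, -0.006, 0, 0, 0.06, -1],
    [-0.009, 0.075, -0.01, 0, 0.001, 0.09, -1],
    [-0.012, 0.098, -0.015, 0.001, 0.003, 0.115, -1],
    [-0.014, 0.118, -0.019, 0.001, 0.004, 0.135, -1],
    [-0.015, 0.13, -0.022, 0.002, 0.004, 0.148, -1],
    [-0.0157, 0.1336, -0.0234, 0.002, 0.004, 0.152, -1],
    [-0.0157, 0.1336, -0.0234, 0.002, 0.004, 0.152, -1],
  ],
)

```text
time_s: 6.48
ee_pos: [0.4456, 0.0777, 0.1017]
eef_rot: [3.141, -0.35, 0.002]
force: [0.8, 0.5, -1.1]
grip_width: 0.0136
```

Run:
```python
from h import *
state(); delta([.521,.077,.12],0,20.2)
for n in("scene","top"):
    p=cams.camera(n); save(p,n+"5.png"); C=cloud(p); m=p["depth"]>0; P=C[m]
    s=P[(P[:,0]>.45)&(P[:,0]<.60)&(P[:,1]>.05)&(P[:,1]<.1)&(P[:,2]>.09)&(P[:,2]<.15)]
    x=s[:,0]
    for lo in np.arange(.45,.6,.02):
        k=(x>=lo)&(x<lo+.02)
        if k.sum(): print(n,round(lo,2),k.sum(),s[k].mean(0).round(4),x[k].max().round(4))
    t=P[(P[:,0]>.6)&(P[:,0]<.622)&(P[:,1]>.055)&(P[:,1]<.1)&(P[:,2]>.1)&(P[:,2]<.2)]
    print("tail",t.mean(0).round(4),np.percentile(t,[2,98],axis=0).round(4))
p=cams.camera("scene")
i=p["image"][150:290,230:420,::-1]; cv2.imwrite("pics/c5.png",cv2.resize(i,(760,560),interpolation=cv2.INTER_CUBIC))
```

```text
t 6.48 grasp [0.4392 0.0777 0.1194] zt [ 0.343  0.    -0.939] F [ 0.78  0.48 -1.12] M [0.032 0.257 0.03 ] w 0.0136
shift [ 0.0819 -0.0007  0.0006] rotvec [ 0.0002 -0.0022 -0.0016] deg 0.16
scene 0.45 77 [0.455  0.0772 0.1179] 0.4688
scene 0.47 20 [0.4807 0.0775 0.1204] 0.4886
scene 0.49 22 [0.5006 0.0773 0.1197] 0.5094
scene 0.51 23 [0.521  0.0772 0.1201] 0.5299
scene 0.53 21 [0.5396 0.0778 0.1194] 0.5457
tail [0.6148 0.0795 0.1525] [[0.6066 0.0613 0.1479]
 [0.6211 0.0987 0.1551]]
top 0.45 19 [0.4574 0.0781 0.122 ] 0.4675
top 0.47 14 [0.4801 0.0764 0.1235] 0.4892
top 0.49 12 [0.5004 0.0761 0.1222] 0.5087
top 0.51 13 [0.5197 0.0758 0.1236] 0.5298
top 0.53 12 [0.5358 0.0771 0.1218] 0.5424
tail [0.6083 0.0795 0.1543] [[0.6022 0.0609 0.1469]
 [0.6149 0.0977 0.1584]]
```

View pics/c5.png

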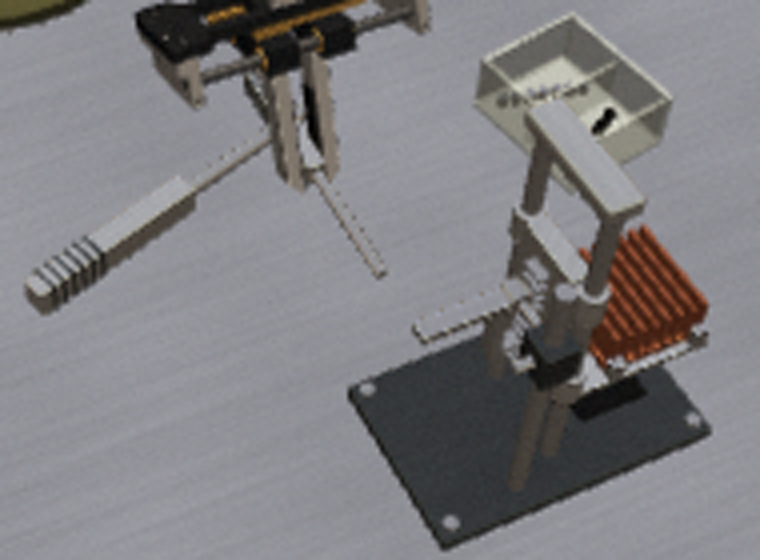

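Emit:
servo_tool(
  rows=[
    [0.006, 0, 0, 0, 0, 0, -1],
    [0.018, 0, 0, 0, 0, 0, -1],
    [0.032, -0.0007, 0, 0, 0, 0, -1],
    [0.046, -0.0007, 0, 0, -0.001, -0.001, -1],
    [0.06, -0.0007, 0, 0, -0.001, -0.001, -1],
    [0.072, -0.0007, 0, 0, -0.002, -0.0016, -1],
    [0.081, -0.0007, 0.0005, 0, -0.002, -0.0016, -1],
    [0.084, -0.0007, 0.0005, 0, -0.002, -0.0016, -1],
  ],
)

```text
time_s: 7.3
ee_pos: [0.5316, 0.0752, 0.103]
eef_rot: [3.141, -0.354, -0.003]
force: [-0.4, 0.9, -1.0]
grip_width: 0.0137
```

Emit:
servo_tool(
  rows=[
    [0, 0, 0.002, 0, 0, 0, -1],
    [0, 0, 0.004, 0, 0, 0, -1],
    [0, 0, 0.006, 0, 0, 0, -1],
    [0, 0, 0.008, 0, 0, 0, -1],
    [0, 0, 0.01, 0, 0, 0, -1],
    [0, 0, 0.01, 0, 0, 0, -1],
    [0, 0, 0.01, 0, 0, 0, -1],
    [0, 0, 0.01, 0, 0, 0, -1],
  ],
)

```text
time_s: 7.97
ee_pos: [0.5315, 0.0753, 0.1129]
eef_rot: [3.142, -0.354, -0.003]
force: [-0.2, 1.3, -1.8]
grip_width: 0.0134
```

Run:
```python
from h import *
state()
fs=[]
for k in range(6):
    p=cams.camera("scene" if k%2 else "top"); o=ctrl.get_obs(); fs.append(list(o["force"])+list(o["moment"]))
print(np.mean(fs,0).round(3),np.std(fs,0).round(3))
i=p["image"][150:290,230:420,::-1]; cv2.imwrite("pics/c6.png",cv2.resize(i,(760,560),interpolation=cv2.INTER_CUBIC)); delta([.523,.077,.13],0,20.2)
```

```text
t 7.97 grasp [0.525  0.0753 0.1306] zt [ 0.347 -0.001 -0.938] F [-0.2   1.34 -1.81] M [ 0.056  0.266 -0.036] w 0.0134
[ 0.16   0.438 -1.189  0.021  0.249 -0.004] [0.369 0.279 0.711 0.022 0.039 0.027]
shift [-0.0021  0.0018 -0.0005] rotvec [0.0001 0.0012 0.0035] deg 0.21
```

View pics/c6.png

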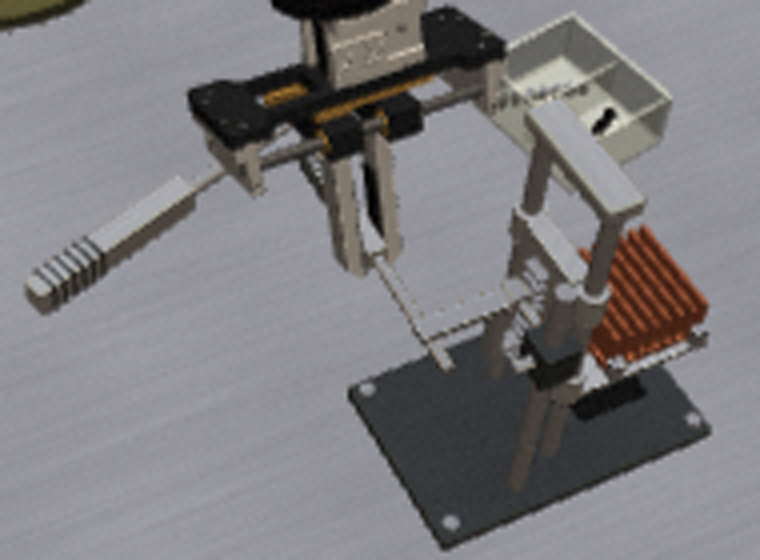

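Emit:
servo_tool(
  rows=[
    [-0.001, 0.001, 0.001, 0, 0, 0.002, -1],
    [-0.002, 0.0018, 0.002, 0, 0.001, 0.0035, -1],
    [-0.002, 0.0018, 0.003, 0, 0.001, 0.0035, -1],
    [-0.002, 0.0018, 0.004, 0, 0.001, 0.0035, -1],
    [-0.002, 0.0018, 0.005, 0, 0.001, 0.0035, -1],
    [-0.002, 0.0018, 0.006, 0, 0.001, 0.0035, -1],
    [-0.002, 0.0018, 0.007, 0, 0.001, 0.0035, -1],
    [-0.002, 0.0018, 0.007, 0, 0.001, 0.0035, -1],
  ],
)

```text
time_s: 8.93
ee_pos: [0.5297, 0.077, 0.1201]
eef_rot: [3.141, -0.353, 0.0]
force: [0.3, -0.7, -0.8]
grip_width: 0.0135
```

```bash
cat >> h.py <<'E'
def feel(n=4,name=None):
    fs=[]
    for k in range(n):
        p=cams.camera("scene"); o=ctrl.get_obs(); fs.append(list(o["force"])+list(o["moment"]))
    state(); print("mean",np.mean(fs,0).round(3))
    if name:
        i=p["image"][150:290,270:460,::-1]; cv2.imwrite("pics/"+name,cv2.resize(i,(760,560),interpolation=cv2.INTER_CUBIC))
    return p
E
python3 -c "
from h import *
feel()"
```

```text
t 9.13 grasp [0.5231 0.077  0.1375] zt [ 0.345 -0.    -0.938] F [ 0.06  0.66 -1.6 ] M [ 0.028  0.209 -0.016] w 0.0136
mean [ 0.109 -0.112 -1.02   0.022  0.215 -0.02 ]
```

No contact yet. Rise in 2 mm steps.

Emit:
servo_tool(
  rows=[
    [0, 0, 0.0005, 0, 0, 0, -1],
    [0, 0, 0.001, 0, 0, 0, -1],
    [0, 0, 0.0015, 0, 0, 0, -1],
    [0, 0, 0.002, 0, 0, 0, -1],
    [0, 0, 0.0025, 0, 0, 0, -1],
    [0, 0, 0.003, 0, 0, 0, -1],
    [0, 0, 0.003, 0, 0, 0, -1],
    [0, 0, 0.003, 0, 0, 0, -1],
  ],
)

```text
time_s: 9.8
ee_pos: [0.5296, 0.077, 0.1229]
eef_rot: [3.141, -0.353, 0.0]
force: [0.7, -0.4, -2.2]
grip_width: 0.0136
```

```bash
python3 -c "
from h import *
feel()"
```

```text
t 10.0 grasp [0.5231 0.077  0.1405] zt [ 0.345 -0.    -0.938] F [-0.44 -0.17 -1.68] M [0.022 0.248 0.004] w 0.0135
mean [-0.094 -0.362 -1.177  0.019  0.231  0.019]
```

Emit:
servo_tool(
  rows=[
    [0, 0, 0.0005, 0, 0, 0, -1],
    [0, 0, 0.001, 0, 0, 0, -1],
    [0, 0, 0.0015, 0, 0, 0, -1],
    [0, 0, 0.002, 0, 0, 0, -1],
    [0, 0, 0.002, 0, 0, 0, -1],
    [0, 0, 0.002, 0, 0, 0, -1],
    [0, 0, 0.002, 0, 0, 0, -1],
    [0, 0, 0.002, 0, 0, 0, -1],
  ],
)

```text
time_s: 10.67
ee_pos: [0.5296, 0.077, 0.1248]
eef_rot: [3.141, -0.353, 0.0]
force: [-0.6, 1.2, -1.2]
grip_width: 0.0134
```

```bash
python3 -c "
from h import *
feel()"
```

```text
t 10.87 grasp [0.5231 0.077  0.1424] zt [ 0.345 -0.    -0.939] F [ 0.26 -0.96 -0.77] M [0.029 0.259 0.04 ] w 0.0132
mean [-3.76e-01 -2.90e-02 -1.27e+00  3.40e-02  2.69e-01  1.00e-03]
```

Emit:
servo_tool(
  rows=[
    [0, 0, 0.0005, 0, 0, 0, -1],
    [0, 0, 0.001, 0, 0, 0, -1],
    [0, 0, 0.0015, 0, 0, 0, -1],
    [0, 0, 0.002, 0, 0, 0, -1],
    [0, 0, 0.002, 0, 0, 0, -1],
    [0, 0, 0.002, 0, 0, 0, -1],
    [0, 0, 0.002, 0, 0, 0, -1],
    [0, 0, 0.002, 0, 0, 0, -1],
  ],
)

```text
time_s: 11.53
ee_pos: [0.5295, 0.077, 0.1267]
eef_rot: [3.141, -0.352, 0.0]
force: [0.7, 1.3, -3.9]
grip_width: 0.013
```

```bash
python3 -c "
from h import *
feel()"
```

```text
t 11.73 grasp [0.523  0.077  0.1444] zt [ 0.345 -0.    -0.939] F [ 0.51  0.84 -3.73] M [ 0.039  0.468 -0.019] w 0.0135
mean [ 0.526 -0.057 -3.795  0.037  0.449  0.007]
```

Emit:
servo_tool(
  rows=[
    [0, 0, 0.0005, 0, 0, 0, -1],
    [0, 0, 0.001, 0, 0, 0, -1],
    [0, 0, 0.0015, 0, 0, 0, -1],
    [0, 0, 0.002, 0, 0, 0, -1],
    [0, 0, 0.002, 0, 0, 0, -1],
    [0, 0, 0.002, 0, 0, 0, -1],
    [0, 0, 0.002, 0, 0, 0, -1],
    [0, 0, 0.002, 0, 0, 0, -1],
  ],
)

```text
time_s: 12.4
ee_pos: [0.5295, 0.077, 0.1286]
eef_rot: [3.141, -0.352, 0.0]
force: [0.8, -1.0, -5.1]
grip_width: 0.0137
```

```bash
python3 -c "
from h import *
feel(4,'c7.png')"
```

```text
t 12.6 grasp [0.523  0.077  0.1463] zt [ 0.345 -0.    -0.939] F [ 1.72 -0.81 -4.72] M [-0.006  0.595 -0.004] w 0.0135
mean [ 1.433 -0.381 -4.815 -0.005  0.579 -0.011]
```

View pics/c7.png

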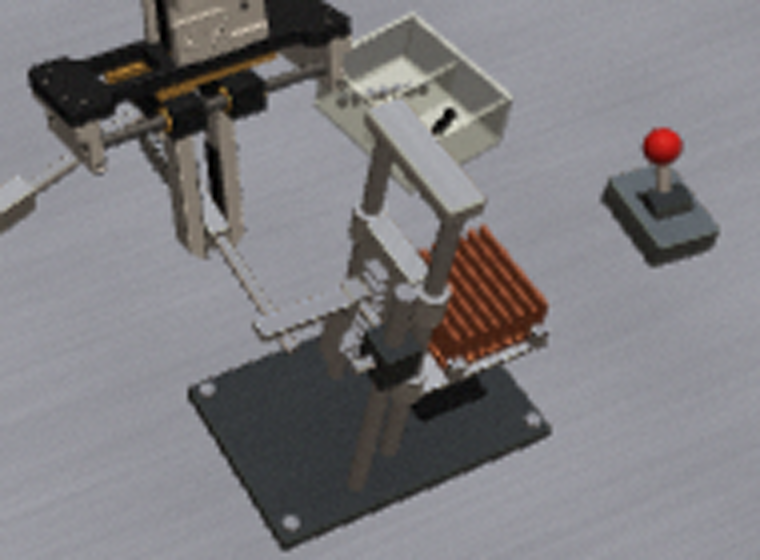

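Emit:
servo_tool(
  rows=[
    [0, 0, 0.0005, 0, 0, 0, -1],
    [0, 0, 0.001, 0, 0, 0, -1],
    [0, 0, 0.0015, 0, 0, 0, -1],
    [0, 0, 0.002, 0, 0, 0, -1],
    [0, 0, 0.0025, 0, 0, 0, -1],
    [0, 0, 0.003, 0, 0, 0, -1],
    [0, 0, 0.003, 0, 0, 0, -1],
    [0, 0, 0.003, 0, 0, 0, -1],
  ],
)

```text
time_s: 13.27
ee_pos: [0.5295, 0.077, 0.1317]
eef_rot: [3.141, -0.352, 0.0]
force: [0.1, -0.0, -3.9]
grip_width: 0.0137
```

```bash
python3 -c "
from h import *
feel(3)"
```

```text
t 13.42 grasp [0.523  0.077  0.1494] zt [ 0.345 -0.    -0.939] F [ 0.75 -0.21 -5.02] M [ 0.013  0.629 -0.117] w 0.0138
mean [ 0.699 -0.173 -4.378  0.025  0.616 -0.065]
```

Emit:
servo_tool(
  rows=[
    [0, 0, 0.0005, 0, 0, 0, -1],
    [0, 0, 0.001, 0, 0, 0, -1],
    [0, 0, 0.0015, 0, 0, 0, -1],
    [0, 0, 0.002, 0, 0, 0, -1],
    [0, 0, 0.002, 0, 0, 0, -1],
    [0, 0, 0.002, 0, 0, 0, -1],
    [0, 0, 0.002, 0, 0, 0, -1],
    [0, 0, 0.002, 0, 0, 0, -1],
  ],
)

```text
time_s: 14.08
ee_pos: [0.5295, 0.077, 0.1337]
eef_rot: [3.141, -0.352, 0.0]
force: [0.6, 0.5, -3.5]
grip_width: 0.0135
```

```bash
python3 -c "
from h import *
feel(3,'c8.png')"
```

```text
t 14.23 grasp [0.523  0.077  0.1514] zt [ 0.345 -0.    -0.939] F [ 0.37  0.61 -3.94] M [0.021 0.558 0.052] w 0.0134
mean [ 0.563  0.122 -4.042  0.039  0.579  0.043]
```

View pics/c8.png

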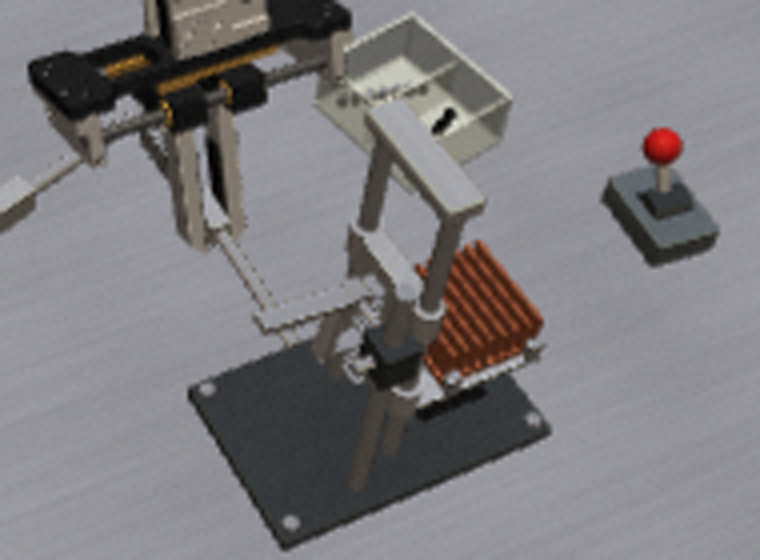

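Emit:
servo_tool(
  rows=[
    [0, 0, 0.0005, 0, 0, 0, -1],
    [0, 0, 0.001, 0, 0, 0, -1],
    [0, 0, 0.001, 0, 0, 0, -1],
    [0, 0, 0.001, 0, 0, 0, -1],
    [0, 0, 0.001, 0, 0, 0, -1],
    [0, 0, 0.001, 0, 0, 0, -1],
    [0, 0, 0.001, 0, 0, 0, -1],
    [0, 0, 0.001, 0, 0, 0, -1],
  ],
)

```text
time_s: 14.9
ee_pos: [0.5295, 0.077, 0.1347]
eef_rot: [3.141, -0.352, 0.0]
force: [0.3, 0.2, -4.5]
grip_width: 0.0138
```

```bash
python3 -c "
from h import *
feel(2,'c9.png')"
```

```text
t 15.0 grasp [0.523  0.077  0.1524] zt [ 0.345 -0.    -0.939] F [ 0.76 -0.13 -4.62] M [0.11  0.59  0.009] w 0.0139
mean [ 1.012  0.527 -4.105  0.104  0.591  0.028]
```

View pics/c9.png

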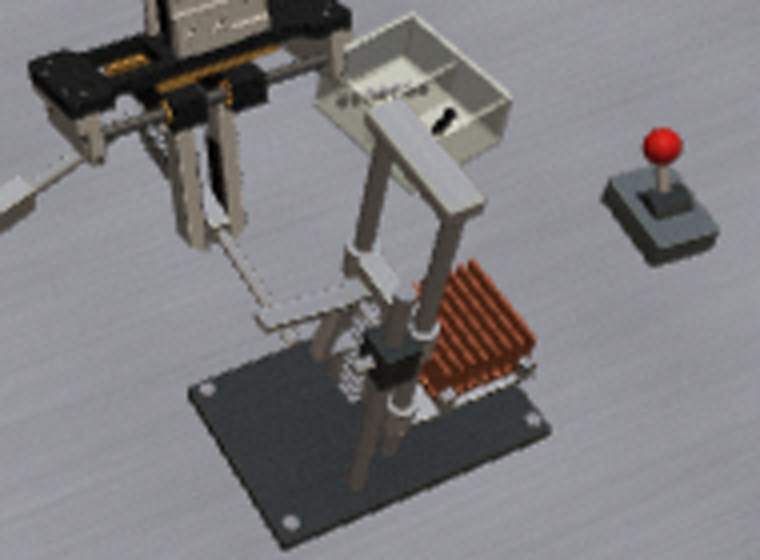

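Sinking well. Hold.

Emit:
servo_tool(
  rows=[
    [0, 0, 0, 0, 0, 0, -1],
    [0, 0, 0, 0, 0, 0, -1],
    [0, 0, 0, 0, 0, 0, -1],
    [0, 0, 0, 0, 0, 0, -1],
    [0, 0, 0, 0, 0, 0, -1],
    [0, 0, 0, 0, 0, 0, -1],
    [0, 0, 0, 0, 0, 0, -1],
    [0, 0, 0, 0, 0, 0, -1],
  ],
)

```text
time_s: 15.67
ee_pos: [0.5295, 0.077, 0.1347]
eef_rot: [3.141, -0.352, 0.0]
force: [1.0, 0.2, -3.9]
grip_width: 0.0134
```

Emit:
servo_tool(
  rows=[
    [0, 0, 0, 0, 0, 0, -1],
    [0, 0, 0, 0, 0, 0, -1],
    [0, 0, 0, 0, 0, 0, -1],
    [0, 0, 0, 0, 0, 0, -1],
    [0, 0, 0, 0, 0, 0, -1],
    [0, 0, 0, 0, 0, 0, -1],
    [0, 0, 0, 0, 0, 0, -1],
    [0, 0, 0, 0, 0, 0, -1],
  ],
)

```text
time_s: 16.33
ee_pos: [0.5295, 0.077, 0.1347]
eef_rot: [3.141, -0.352, 0.0]
force: [0.1, -0.0, -3.0]
grip_width: 0.0134
```

Emit:
servo_tool(
  rows=[
    [0, 0, 0, 0, 0, 0, -1],
    [0, 0, 0, 0, 0, 0, -1],
    [0, 0, 0, 0, 0, 0, -1],
    [0, 0, 0, 0, 0, 0, -1],
    [0, 0, 0, 0, 0, 0, -1],
    [0, 0, 0, 0, 0, 0, -1],
    [0, 0, 0, 0, 0, 0, -1],
    [0, 0, 0, 0, 0, 0, -1],
  ],
)

```text
time_s: 17.0
ee_pos: [0.5295, 0.077, 0.1347]
eef_rot: [3.141, -0.352, 0.0]
force: [1.3, 0.1, -3.5]
grip_width: 0.0137
```

```bash
cat >> h.py <<'E'
def sink(p):
    P=cloud(p); c=p["image"].astype(int); m=(p["depth"]>0)&(c[...,0]>c[...,2]+40)&(c[...,0]>90)&(c[...,1]<c[...,0]*.65)
    Q=P[m]; Q=Q[(Q[:,0]>.5)&(Q[:,0]<.72)&(Q[:,1]>.12)&(Q[:,1]<.27)]
    print("copper",len(Q),"z",Q[:,2].mean().round(4),np.percentile(Q[:,2],[2,50,98]).round(4))
E
python3 -c "
from h import *
sink(dict(np.load('pics/scene0.npz')))
p=feel(2,'c10.png'); sink(p)
import time
p=cams.camera('scene'); sink(p)"
```

```text
copper 253 z 0.1098 [0.0862 0.1132 0.1162]
t 17.1 grasp [0.523  0.077  0.1524] zt [ 0.345 -0.    -0.939] F [ 0.92  0.5  -4.49] M [0.116 0.581 0.003] w 0.0137
mean [ 0.559  0.646 -4.211  0.115  0.561  0.013]
copper 251 z 0.0495 [0.0273 0.0529 0.0573]
copper 254 z 0.0494 [0.0271 0.0533 0.0571]
```

View pics/c10.png

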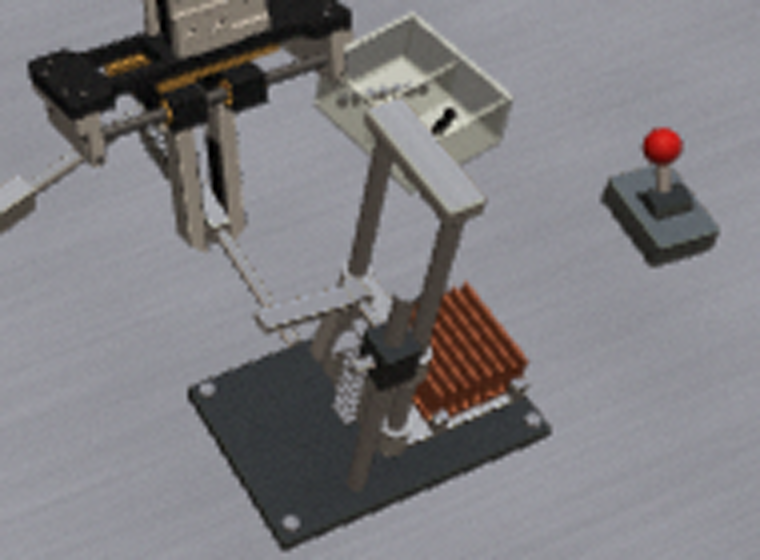

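Emit:
servo_tool(
  rows=[
    [0, 0, 0, 0, 0, 0, -1],
    [0, 0, 0, 0, 0, 0, -1],
    [0, 0, 0, 0, 0, 0, -1],
    [0, 0, 0, 0, 0, 0, -1],
    [0, 0, 0, 0, 0, 0, -1],
    [0, 0, 0, 0, 0, 0, -1],
    [0, 0, 0, 0, 0, 0, -1],
    [0, 0, 0, 0, 0, 0, -1],
  ],
)

```text
time_s: 17.82
ee_pos: [0.5295, 0.077, 0.1347]
eef_rot: [3.141, -0.352, 0.0]
force: [0.6, 0.5, -3.3]
grip_width: 0.0133
```

```bash
python3 -c "
from h import *
p=feel(2); sink(p)"
```

```text
t 17.92 grasp [0.523  0.077  0.1524] zt [ 0.345 -0.    -0.939] F [ 0.8   0.55 -3.97] M [0.055 0.584 0.026] w 0.0132
mean [ 0.909  0.052 -4.31   0.08   0.575  0.06 ]
copper 253 z 0.0493 [0.0273 0.0531 0.0568]
```

Stationary at the bottom, 60 mm lower. Lower the rod slowly, then withdraw.

Emit:
servo_tool(
  rows=[
    [0, 0, -0.002, 0, 0, 0, -1],
    [0, 0, -0.005, 0, 0, 0, -1],
    [0, 0, -0.008, 0, 0, 0, -1],
    [0, 0, -0.012, 0, 0, 0, -1],
    [0, 0, -0.016, 0, 0, 0, -1],
    [0, 0, -0.02, 0, 0, 0, -1],
    [0, 0, -0.024, 0, 0, 0, -1],
    [0, 0, -0.026, 0, 0, 0, -1],
  ],
)

```text
time_s: 18.58
ee_pos: [0.5294, 0.077, 0.1081]
eef_rot: [3.141, -0.352, 0.0]
force: [-0.0, 0.2, -1.4]
grip_width: 0.0139
```

Emit:
servo_tool(
  rows=[
    [-0.006, 0, 0, 0, 0, 0, -1],
    [-0.018, 0, 0, 0, 0, 0, -1],
    [-0.032, 0, 0, 0, 0, 0, -1],
    [-0.046, 0, 0, 0, 0, 0, -1],
    [-0.06, 0, 0, 0, 0, 0, -1],
    [-0.072, 0, 0, 0, 0, 0, -1],
    [-0.081, 0, 0, 0, 0, 0, -1],
    [-0.084, 0, 0, 0, 0, 0, -1],
  ],
)

```text
time_s: 19.25
ee_pos: [0.4443, 0.077, 0.1082]
eef_rot: [3.141, -0.352, 0.0]
force: [0.3, 0.1, -1.7]
grip_width: 0.0135
```

Run:
```python
from h import *
p=feel(1,'c11.png'); sink(p)
for n in("scene","top"):
    p=cams.camera(n); C=cloud(p); P=C[p["depth"]>0]
    s=P[(P[:,0]>.45)&(P[:,0]<.60)&(P[:,1]>.05)&(P[:,1]<.1)&(P[:,2]>.09)&(P[:,2]<.15)]; x=s[:,0]
    for lo in np.arange(.45,.6,.02):
        k=(x>=lo)&(x<lo+.02)
        if k.sum(): print(n,round(lo,2),k.sum(),s[k].mean(0).round(4),x[k].max().round(4))
g=np.load("grasp.npz"); o=ctrl.get_obs(); q,R=pose_of(o); RT=Ro.from_euler("xyz",g["r"])
print("to grasp",g["p"]-q,(RT*R.inv()).as_rotvec().round(4))
```

```text
t 19.3 grasp [0.4381 0.077  0.1259] zt [ 0.345 -0.    -0.939] F [ 0.4  -0.74 -1.55] M [ 0.043  0.194 -0.003] w 0.0136
mean [ 0.399 -0.738 -1.554  0.043  0.194 -0.003]
copper 251 z 0.0494 [0.027  0.0533 0.0569]
scene 0.45 65 [0.4546 0.076  0.1235] 0.4698
scene 0.47 22 [0.4799 0.0766 0.127 ] 0.49
scene 0.49 23 [0.5009 0.0764 0.127 ] 0.5098
scene 0.51 22 [0.5208 0.0769 0.1268] 0.5296
scene 0.53 20 [0.5392 0.0766 0.126 ] 0.5463
top 0.45 16 [0.4585 0.0772 0.1295] 0.4698
top 0.47 13 [0.4802 0.0758 0.1288] 0.4887
top 0.49 13 [0.5002 0.0759 0.1291] 0.5084
top 0.51 21 [0.5197 0.0768 0.1291] 0.529
top 0.53 11 [0.5365 0.0763 0.1281] 0.5421
to grasp [ 0.05165156 -0.3518253  -0.07598966] [-0.0006  0.0007 -0.3844]
```

View pics/c11.png

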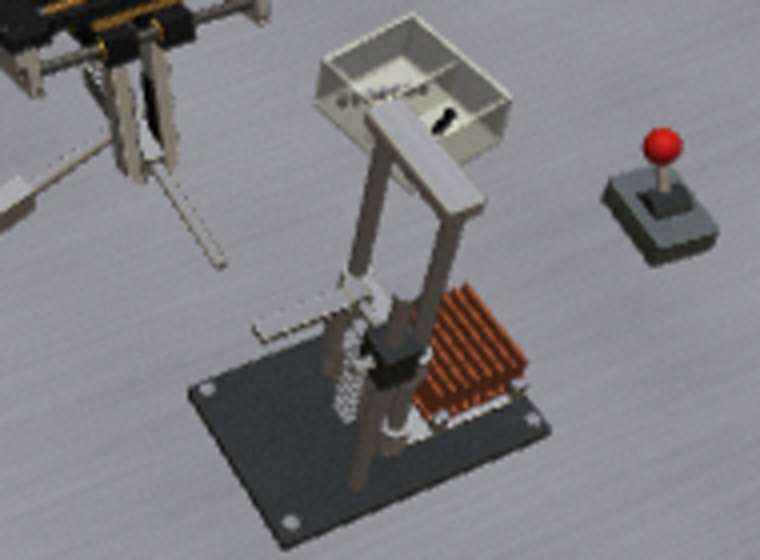

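Emit:
servo_tool(
  rows=[
    [0.002, -0.012, 0.002, 0, 0, -0.01, -1],
    [0.005, -0.037, 0.004, 0, 0, -0.04, -1],
    [0.01, -0.067, 0.008, 0, 0, -0.07, -1],
    [0.014, -0.097, 0.012, 0, 0, -0.1, -1],
    [0.019, -0.127, 0.014, 0, 0, -0.135, -1],
    [0.023, -0.157, 0.014, 0, 0, -0.17, -1],
    [0.028, -0.187, 0.014, 0, 0, -0.205, -1],
    [0.032, -0.217, 0.014, 0, 0, -0.24, -1],
  ],
)

```text
time_s: 20.07
ee_pos: [0.4783, -0.1419, 0.1225]
eef_rot: [3.141, -0.353, -0.242]
force: [-0.2, 0.2, -1.2]
grip_width: 0.0133
```

```bash
cat >> h.py <<'E'
def togr():
    g=np.load("grasp.npz"); o=ctrl.get_obs(); q,R=pose_of(o); RT=Ro.from_euler("xyz",g["r"])
    print("to grasp",(g["p"]-q).round(4),(RT*R.inv()).as_rotvec().round(4))
E
python3 -c "
from h import *
state();togr()"
```

```text
t 20.07 grasp [ 0.472  -0.1404  0.1401] zt [ 0.336 -0.083 -0.938] F [-0.25  0.21 -1.21] M [0.117 0.181 0.056] w 0.0133
to grasp [ 0.0191 -0.1328 -0.0901] [-0.0003  0.0013 -0.1424]
```

Emit:
servo_tool(
  rows=[
    [0.004, -0.025, 0, 0, 0, -0.028, -1],
    [0.008, -0.05, 0, 0, 0, -0.056, -1],
    [0.012, -0.075, 0, 0, 0, -0.084, -1],
    [0.015, -0.1, 0, 0, 0.001, -0.108, -1],
    [0.017, -0.118, 0, 0, 0.001, -0.128, -1],
    [0.019, -0.13, 0, 0, 0.001, -0.14, -1],
    [0.0191, -0.1328, 0, 0, 0.0013, -0.1424, -1],
    [0.0191, -0.1328, 0, 0, 0.0013, -0.1424, -1],
  ],
)

```text
time_s: 20.73
ee_pos: [0.4974, -0.2749, 0.1221]
eef_rot: [3.141, -0.351, -0.384]
force: [-0.5, 0.3, -1.3]
grip_width: 0.0134
```

```bash
python3 -c "
from h import *
state();togr()"
```

```text
t 20.73 grasp [ 0.4914 -0.2725  0.1398] zt [ 0.319 -0.13  -0.939] F [-0.53  0.26 -1.33] M [0.157 0.234 0.023] w 0.0134
to grasp [-0.      0.0002 -0.0897] [-0.0006 -0.0005  0.0003]
```

Emit:
servo_tool(
  rows=[
    [0, 0, -0.012, 0, 0, 0, -1],
    [0, 0, -0.026, 0, 0, 0, -1],
    [0, 0, -0.04, 0, 0, 0, -1],
    [0, 0, -0.053, 0, 0, 0, -1],
    [0, 0, -0.064, 0, 0, 0, -1],
    [0, 0, -0.07, 0, 0, 0, -1],
    [0, 0, -0.072, 0, 0, 0, -1],
    [0, 0, -0.072, 0, 0, 0, -1],
  ],
)

```text
time_s: 21.4
ee_pos: [0.4975, -0.2746, 0.05]
eef_rot: [3.141, -0.351, -0.384]
force: [-0.2, -0.0, -1.3]
grip_width: 0.0137
```

```bash
python3 -c "
from h import *
p=feel(1);togr()
cv2.imwrite('pics/c12.png',cv2.resize(p['image'][220:320,130:250,::-1],(720,600),interpolation=cv2.INTER_CUBIC))"
```

```text
t 21.45 grasp [ 0.4917 -0.2724  0.0682] zt [ 0.319 -0.13  -0.939] F [ 0.22  0.45 -0.56] M [0.123 0.148 0.055] w 0.0133
mean [ 0.216  0.451 -0.562  0.123  0.148  0.055]
to grasp [-0.0003  0.0001 -0.0181] [-0.0004 -0.0002  0.0001]
```

View pics/c12.png

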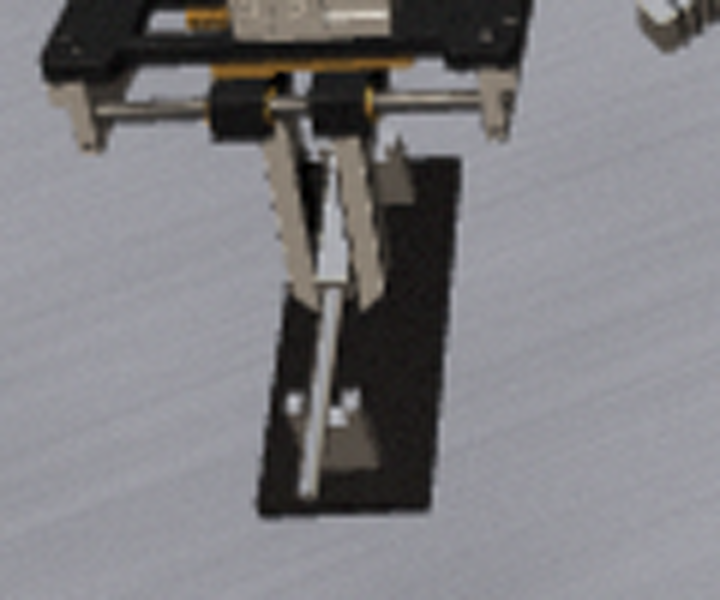

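Aligned with the notches; lower the remaining 18 mm slowly.

Emit:
servo_tool(
  rows=[
    [0, 0, -0.003, 0, 0, 0, -1],
    [0, 0, -0.006, 0, 0, 0, -1],
    [0, 0, -0.009, 0, 0, 0, -1],
    [0, 0, -0.012, 0, 0, 0, -1],
    [0, 0, -0.014, 0, 0, 0, -1],
    [0, 0, -0.016, 0, 0, 0, -1],
    [0, 0, -0.0175, 0, 0, 0, -1],
    [0, 0, -0.0175, 0, 0, 0, -1],
  ],
)

```text
time_s: 22.12
ee_pos: [0.4975, -0.2748, 0.0326]
eef_rot: [3.141, -0.351, -0.384]
force: [-0.5, 1.3, -1.5]
grip_width: 0.0134
```

```bash
python3 -c "
from h import *
p=feel(2);togr()
cv2.imwrite('pics/c13.png',cv2.resize(p['image'][220:320,130:250,::-1],(720,600),interpolation=cv2.INTER_CUBIC))"
```

```text
t 22.22 grasp [ 0.4917 -0.2724  0.0507] zt [ 0.319 -0.13  -0.939] F [-0.57 -0.54 -1.77] M [ 0.157  0.187 -0.001] w 0.0138
mean [-0.126 -0.314 -1.249  0.147  0.208  0.028]
to grasp [-0.0003  0.0001 -0.0006] [-0.0004 -0.0001  0.0001]
```

View pics/c13.png

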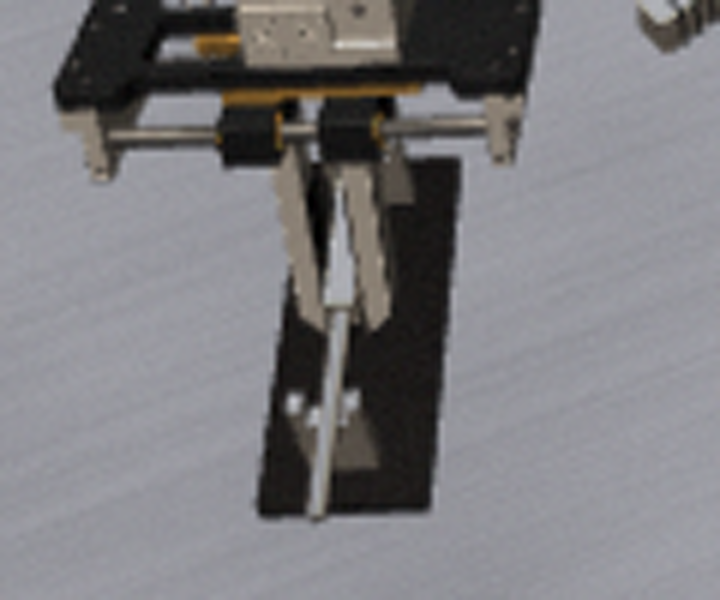

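Seated as before. Open gently, retreat.

Emit:
servo_tool(
  rows=[
    [0, 0, -0.0006, 0, 0, 0, -1],
    [0, 0, -0.0006, 0, 0, 0, -0.65],
    [0, 0, -0.0006, 0, 0, 0, -0.5],
    [0, 0, -0.0006, 0, 0, 0, -0.3],
    [0, 0, -0.0006, 0, 0, 0, -0.1],
    [0, 0, -0.0006, 0, 0, 0, 0],
    [0, 0, -0.0006, 0, 0, 0, 0],
    [0, 0, -0.0006, 0, 0, 0, 0],
  ],
  newtons=10,
)

```text
time_s: 22.88
ee_pos: [0.4977, -0.2749, 0.0324]
eef_rot: [3.141, -0.352, -0.384]
force: [-0.4, 0.2, 0.3]
grip_width: 0.0469
```

Emit:
servo_tool(
  rows=[
    [0, 0, 0, 0, 0, 0, 0.1],
    [-0.002, 0, 0.006, 0, 0, 0, 0.1],
    [-0.006, 0.002, 0.018, 0, 0, 0, 0.1],
    [-0.012, 0.005, 0.036, 0, 0, 0, 0.1],
    [-0.02, 0.008, 0.06, 0, 0, 0, 0.1],
    [-0.03, 0.012, 0.09, 0, 0, 0, 0.1],
    [-0.04, 0.016, 0.12, 0, 0, 0, 0.1],
    [-0.05, 0.02, 0.15, 0, 0, 0, 0.1],
  ],
)

```text
time_s: 23.55
ee_pos: [0.4468, -0.2545, 0.1841]
eef_rot: [3.141, -0.352, -0.384]
force: [0.2, -0.4, -0.5]
grip_width: 0.0518
```

Emit:
servo_tool(
  rows=[
    [-0.03, 0, 0.01, 0, 0, 0, 0.1],
    [-0.06, 0, 0.02, 0, 0, 0, 0.1],
    [-0.09, 0, 0.03, 0, 0, 0, 0.1],
    [-0.11, 0, 0.03, 0, 0, 0, 0.1],
    [-0.12, 0, 0.03, 0, 0, 0, 0.1],
    [-0.12, 0, 0.03, 0, 0, 0, 0.1],
    [-0.12, 0, 0.03, 0, 0, 0, 0.1],
    [-0.12, 0, 0.03, 0, 0, 0, 0.1],
  ],
)

```text
time_s: 24.22
ee_pos: [0.3273, -0.2545, 0.2143]
eef_rot: [3.141, -0.352, -0.384]
force: [0.3, -0.4, -0.7]
grip_width: 0.0519
```

Run:
```python
from h import *
p=feel(1); sink(p); save(p,"scene14.png")
cv2.imwrite('pics/c14.png',cv2.resize(p['image'][220:320,130:250,::-1],(720,600),interpolation=cv2.INTER_CUBIC))
for n,p in(("old",dict(np.load("pics/scene0.npz"))),("new",p)):
    P=cloud(p)[p["depth"]>0]; s=P[(P[:,0]>.36)&(P[:,0]<.62)&(abs(P[:,1]+.265)<.06)&(P[:,2]>.044)&(P[:,2]<.075)]
    c=s[:,:2].mean(0); w,v=np.linalg.eigh(np.cov((s[:,:2]-c).T)); a=v[:,1]*np.sign(v[0,1]); t=(s[:,:2]-c)@a
    print(n,len(s),c.round(4),np.degrees(np.arctan2(a[1],a[0])).round(2),c+a*t.min(),c+a*t.max(),s[:,2].mean())
```

```text
t 24.27 grasp [ 0.3213 -0.252   0.2318] zt [ 0.319 -0.129 -0.939] F [ 0.31 -0.69 -1.04] M [0.138 0.155 0.023] w 0.0519
mean [ 0.306 -0.692 -1.042  0.138  0.155  0.023]
copper 249 z 0.0496 [0.0281 0.0532 0.0574]
old 414 [ 0.4951 -0.2725] -22.04 [ 0.41511631 -0.24009706] [ 0.59053876 -0.31112789] 0.053777240705493674
new 414 [ 0.4951 -0.2718] -22.2 [ 0.41557865 -0.23937328] [ 0.59075561 -0.31086752] 0.053755833441199614
```

View pics/c14.png

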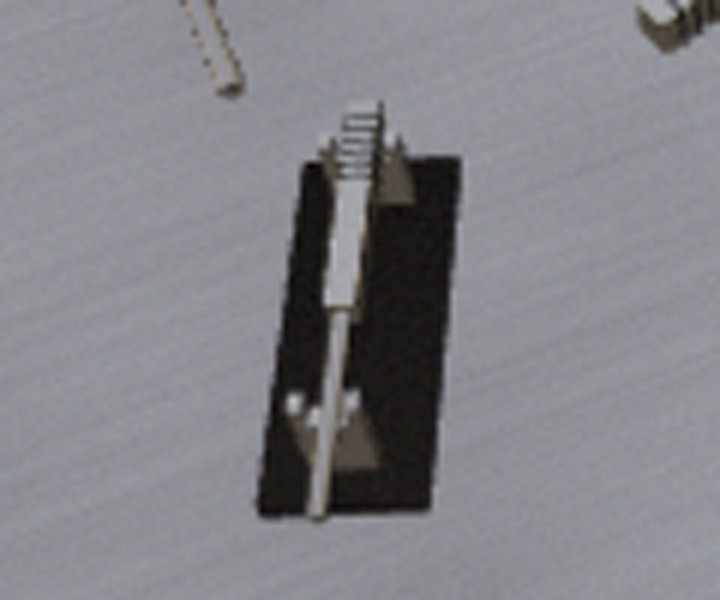

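View pics/scene14.png

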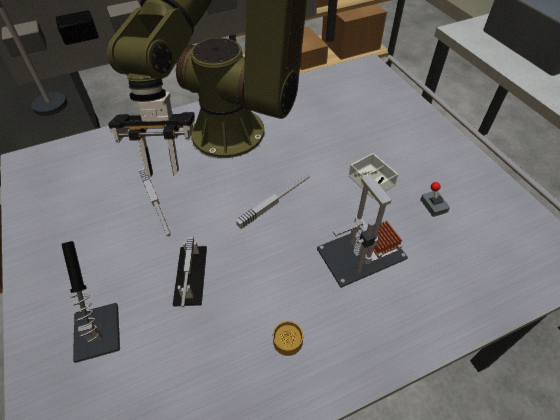

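```bash
python3 -c "
from h import *
print(hand_in())"
```

```text
the job is handed in; nothing more can be done
None
```

I freed the pawl with the release rod, let the carriage sink all the way down, laid the rod back in its cradle and handed the job in. The clock read about 24 s of the 67 s allowed.

- **Feeling for the pawl:** The shaft first met the tail at about 143 mm rod-axis height. I lifted to about 9.5 mm above first contact and held there. The tail pressed on the rod with at most about 4 N, by the wrist readings less the no-contact reading, and I felt no sign of the upper stop.
- **Carriage:** The heat sink sank 60 mm and then stayed put over about 0.9 s while the pawl was still held free. It was at the same height after I lowered and withdrew the rod. I took this as resting on the pad, because the pad itself can't be seen clearly under the carriage.
- **Rod:** It lies in both cradle notches as before, within about 1 mm and 0.2° of its first pose in the scene camera.
- **Other things:** The cup, bin, iron stand, fan switch and both look-alike rods look unmoved in the last picture. The gripper is open and clear of everything.

The scene and top cameras disagreed by about 6 mm in x at the lift and the rod. I used the middle value and let the shaft reach well past the tail. No check failed.

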